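# Lift a sunk bottle out of the warming block with its ejector lever

## Task

Bring the blue-capped bottle out of the warming block: push the lever in front of its well all the way down so that the bottle is pushed up out of the well and stays up, then take it by the cap and stand it gently, upright, in the free place at the near end of the steel tray. Then put that lever all the way back up, ready for the next bottle. Leave the orange-capped bottle down in its well, and do not knock over or shove aside the two bottles already in the tray.

Things in the scene. Friction and masses are not known exactly. Their poses are not given: they have to be found in the camera images.
- bottle_block: Two-well bottle warming block, fixed to the table: bare aluminium block in a white jacket on a grey casing, 112 mm deep (x), 204 mm wide (y), 184 mm high. Origin: centre of its underside, on the table; z up. At yaw 0 its front, with the two levers, faces the robot (-x) and +y is the left well. Wells: 72 mm diameter, 100 mm apart, open at the top, floor at z = 60 mm.
- well_left (a point): Centre of the mouth of the left (+y) well, level with the block's top (184 mm above the table). A sunk bottle's cap top lies 6 mm below this, too deep to grip. A plunger comes up through a hole in the well's floor as the lever goes down; at full stroke the bottle stands 42 mm higher, its whole cap clear above the block (cap top 36 mm above it).
- well_right (a point): The same for the right (-y) well.
- lever_left (a joint): Angle of the left well's lift lever, rad: 0 = up (45 degrees above level, plunger down), 0.645 = fully down (8 degrees above level, plunger fully up), with a stop at both ends. Stiff pivot: stays at any angle where it is left; 5 to 10 N at the knob moves it down, 4 to 7 N moves it up.
- lever_right (a joint): The same for the right well's lift lever.
- pivot_left (a point): Pivot of the left lever, 66 mm in front of the block's centre line, 45 mm above the table; its axis runs along the block's y. The lever points to the block's front (-x). At joint value q the knob's centre lies 110 mm x cos(0.785 - q) in front of the pivot and 110 mm x sin(0.785 - q) above it.
- pivot_right (a point): The same for the right lever.
- knob_left (a point): Centre of the black ball knob, 32 mm diameter, at the end of the left lever's 11 mm steel rod.
- knob_right (a point): The same for the right lever.
- blue_bottle_center (a point): Capped amber plastic bottle, round, 68 mm diameter, 118 mm tall, about 0.24 kg; screw cap at the top 43 mm diameter and 15 mm tall, shoulder below it. Blue cap, dark contents. Point at its centre, half-way up (59 mm above its underside). Starts sunk in one of the two wells, left or right. z up along the bottle.
- orange_bottle_center (a point): Capped amber plastic bottle, round, 68 mm diameter, 118 mm tall, about 0.24 kg; screw cap at the top 43 mm diameter and 15 mm tall, shoulder below it. Orange cap. Point at its centre, half-way up. Starts sunk in the other well and stays there.
- bottle_tray: Narrow open steel tray, 290 mm long (its x), 98 mm wide (its y), walls 30 mm high, floor 2.5 mm thick, wire grip at each end (reaching 17 mm beyond), fixed to the table. Origin: centre of its underside. Two bottles stand in it, in the middle and at the far (+x) end; the near (-x) end is free.
- tray_place (a point): Centre of the free place, on the floor of the tray at its near end (94 mm from the tray's centre): 93 mm wide, and about 109 mm from the near wall to the middle bottle, for the 68 mm bottle.
- tray_bottle_near_center (a point): Capped amber plastic bottle, round, 68 mm diameter, 118 mm tall, about 0.24 kg; screw cap at the top 43 mm diameter and 15 mm tall, shoulder below it. Orange cap; stands in the middle of the tray. Point at its centre, half-way up.
- tray_bottle_far_center (a point): Capped amber plastic bottle, round, 68 mm diameter, 118 mm tall, about 0.24 kg; screw cap at the top 43 mm diameter and 15 mm tall, shoulder below it. Red cap; stands at the far end of the tray. Point at its centre, half-way up.
Mind the look-alikes: they are no part of the job. What is shaped like the part that bears blue_bottle_center but turquoise is not meant. Leave any turquoise look-alike of the part that bears tray_bottle_near_center alone.

How it is judged:
By the outcome, as a careful person would: the job done as asked, in the order asked, and still so for the second after the job is handed in, with the robot touching nothing.
It also fails if it takes over 58 s, if anything falls off the work surface, if the arm or the gripper's body presses on something with over 40 N, if the wrist force passes 120 N, or if a joint passes its speed limit or range.

## Robot

A 6-joint arm with a two-finger parallel gripper is mounted at the origin on a cart in front of the work surface, level with it; the furniture and walls round the work are solid. World frame = base frame: x ahead of the robot, y to its left, z up, the work surface at z = 0. Lengths are in m, angles in rad, forces in N, time in s.
With the tool pointing down it reaches from about 0.325 to 1 m from the base axis. Payload 5.1 kg.
Tool frame: the origin (TCP) lies on the centre line of the jaws, within the pads' length; the fingertips stand r.finger_overhang ahead of it and the grasp point (between the pads) lies 5 mm behind it (r.finger_overhang is the distance from the TCP to the fingertips, in m); z points along the fingers, y is the line along which they close (so a half turn about z gives the same grasp; the last joint's range is limited). The gripper opens to 85 mm and grips with 20 to 120 N. Pads are 22 mm wide; open, the fingers measure 114 mm over their backs; the gripper's body (76 mm by 85 mm) begins 54 mm behind the grasp point. The pads swing forward as they close: fully open they stand 13 mm farther back than shut.
Start: joints at [1.236, 0.124, 1.65, -0, 1.367, -0.083], TCP at [0.162, 0.629, 0.245] pointing down, gripper open.
Joint ranges: [-2.61, 2.61], [-1.02, 2.33], [0.03, 2.71], [-1.35, 4.49], [0.32, 2.68], [-2.91, 2.91]. Speed limits (rad/s): [2.57, 2.57, 3.14, 3.14, 3.14, 3.14].

## Interface

Orientations are given as [roll, pitch, yaw] about the fixed x, y, z axes, in that order (R = Rz(yaw) Ry(pitch) Rx(roll)).
In Python, from cell import r gives the robot as it stands.
- The arm moves only by the tool drive_tool, never from a script. Its argument "deltas" is text: rows parted by semicolons, each of 6 numbers parted by spaces: the shift along the tool's x, y, z in mm, then the turn, a rotation vector about the tool's x, y, z in degrees. In form: dx dy dz rx ry rz; .... A call has 1 to 10 rows; each row is the pose to reach, as a shift and turn from the pose commanded when the call began, along the tool's axes at that moment; what a row does not reach only later rows make up. A row lasts 1/10 s, in which the tool goes at most 50 mm and 8.59 degrees, less where a joint would pass 70% of its speed; a pose out of reach is approached as far as the arm can. A call with a gripper value outside its range is refused whole. "jaw" is the gripper's target within -1 to 1 (shut at 1, half-way at 0, fully open at -1), set as the call begins (left out, the last holds). The fingers move at their own pace and stop on an object; "force" is the grip in N (left out, the last holds). Time passes only in rows, so rows that repeat a pose let the fingers close. It gives the time, the measured TCP pose, the force, the opening and the grip force at its end, in the units of the state.
- r.get_state(): the state, without advancing time (a new reading comes with each control period).
- r.grab_frame(name): name is "scene" or "side" or "wrist"; returns the picture (420x560x3 uint8, red, green, blue); there is no depth.
- r.get_calibration(name): a dict with "K" (3x3 intrinsics, pixels), "R" (3x3) and "t" (3): a world point X has camera coordinates R X + t. Camera axes: x right, y down, z forward; pixel columns grow to the right and rows downward; lengths in m; the calibration is good to about 2 mm. A picture is of the moment at which its call begins: read the wrist's pose just before it. get_calibration takes no time and is no camera call; for the wrist camera it gives the pose at the moment of the call.
- r.sign_off(): hands the job in; it is judged then, once.
The state is a dict: "time_s": time; "joints": joint angles; "joint_vel": joint speeds; "joint_efforts": joint torques, N m; "eef_pos": TCP position; "tcp_rot": TCP orientation; "wrist_force": force on the tool from outside, world axes, zero at the start; "torque": the same for the moment, N m; "width": finger opening in m; "finger_force": force on a finger pad.
Only numpy, scipy, OpenCV 4.12 (cv2) and the standard library are available. Lean on these libraries where they do the work, as an engineer would, in place of code of your own. Each camera call takes 0.05 s, during which the arm holds its last target. There are 200 camera calls.

## Working session

There is one attempt and no reset: what is moved stays moved. The work goes in short steps, Python scripts to look and compute and a tool call to move; the robot and the scene stay as the last step left them, time stands still between calls to the robot, and variables do not carry over. Pictures are saved under pics/ and viewed, at most 11 in all, crops included, and the job is handed in when it is done.

Besides the shell and the picture viewer there is one more tool, called after "Request:" as name(argument=value, ...) on one line, values as JSON. drive_tool: Moves the arm, as the interface text tells. Its arguments: {"type":"object","properties":{"deltas":{"type":"string"},"jaw":{"type":"number"},"force":{"type":"number"}},"required":["deltas"]}

```bash
mkdir -p pics
python3 - <<'E'
from cell import r
import cv2,numpy as np
s=r.get_state();print(s,r.finger_overhang)
for n in("scene","side"):
    c=r.get_calibration(n);print(n,c)
    cv2.imwrite(f"pics/{n}0.png",r.grab_frame(n)[:,:,::-1])
E
```

```text
{'time_s': 0.0, 'joints': array([ 1.23638257e+00,  1.24493821e-01,  1.65170835e+00, -2.70466421e-05,
        1.36750976e+00, -8.26046859e-02]), 'joint_vel': array([ 0.0008214 , -0.00083575,  0.00102362,  0.00164784, -0.00022393,
        0.00064049]), 'joint_efforts': array([-1.04960953e-03, -4.23612964e+01, -3.65452266e+01, -1.92088951e-04,
        6.93352995e-03, -5.09922259e-06]), 'eef_pos': array([0.16179193, 0.62892283, 0.24404   ]), 'tcp_rot': array([-3.13947842e+00, -1.48475204e-04,  2.88978892e+00]), 'wrist_force': array([-0.48619797, -0.77121471,  0.1868221 ]), 'torque': array([-0.04868833,  0.00838192, -0.03161974]), 'finger_force': 0.0, 'width': 0.08520980633914566} 0.014
scene {'K': array([[459.98897815,   0.        , 274.26587968],
       [  0.        , 459.98897815, 211.22428328],
       [  0.        ,   0.        ,   1.        ]]), 'R': array([[ 0.72446446,  0.68925686, -0.00873022],
       [ 0.33942114, -0.36772501, -0.86577804],
       [-0.59995377,  0.6242622 , -0.50035205]]), 't': array([-0.46878863,  0.00997129,  1.30149011])}
side {'K': array([[420.21028369,   0.        , 272.98488478],
       [  0.        , 420.21028369, 203.57884115],
       [  0.        ,   0.        ,   1.        ]]), 'R': array([[-0.89188915, -0.45195803,  0.01636117],
       [-0.31012017,  0.58485498, -0.74951327],
       [ 0.32917962, -0.67355668, -0.66178711]]), 't': array([0.50455006, 0.1543237 , 0.89371124])}
```

View pics/scene0.png

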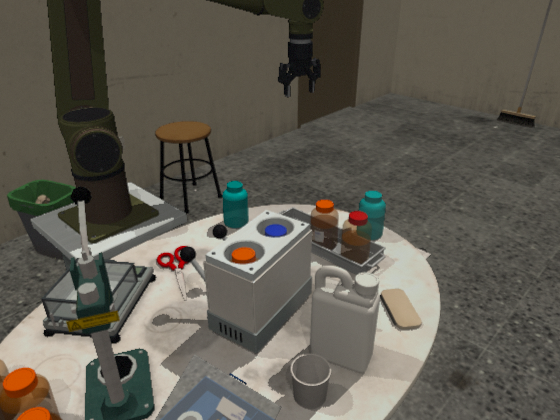

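View pics/side0.png

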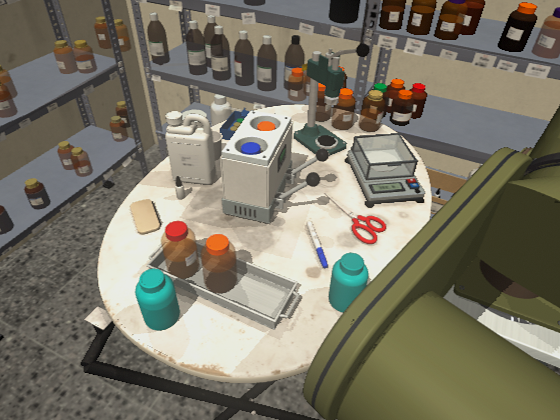

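The scene view shows the blue cap (276,230) in the left well and an orange cap (243,255) in the right one. The left knob is at about (219,231), and the tray has an orange cap at (325,206) and a red one at (358,217). In the side view blue is at (250,148), the left knob at (313,180), and the free tray end runs to about (300,290).

```bash
cat > h.py <<'E'
import cv2,numpy as np
from cell import r
def ray(c,uv):
    d=c['R'].T@np.linalg.inv(c['K'])@np.array([*uv,1.]); return -c['R'].T@c['t'],d/np.linalg.norm(d)
def plane(c,uv,z):
    o,d=ray(c,uv); return o+d*(z-o[2])/d[2]
def tri(c1,u1,c2,u2):
    A=np.zeros((3,3));b=np.zeros(3);rs=[ray(c1,u1),ray(c2,u2)]
    for o,d in rs:
        P=np.eye(3)-np.outer(d,d);A+=P;b+=P@o
    X=np.linalg.solve(A,b); return X,[np.linalg.norm(np.cross(X-o,d)) for o,d in rs]
def proj(c,X):
    p=c['K']@(c['R']@np.asarray(X)+c['t']);return p[:2]/p[2]
def mask(im,col):
    h=cv2.cvtColor(im,cv2.COLOR_RGB2HSV);H,S,V=h[...,0].astype(int),h[...,1],h[...,2]
    if col=='black': return ((V<45)).astype(np.uint8)
    m={'blue':(abs(H-119)<8)&(S>150),'orange':(H>5)&(H<12)&(S>200)&(V>150),'red':((H<4)|(H>174))&(S>180)&(V>120)}[col]
    return m.astype(np.uint8)
def blobs(im,col,win,amin=20):
    x0,y0,x1,y1=win;m=mask(im,col);w=np.zeros_like(m);w[y0:y1,x0:x1]=m[y0:y1,x0:x1]
    n,l,st,ce=cv2.connectedComponentsWithStats(w)
    return [(ce[i].round(1),st[i][:5].tolist()) for i in range(1,n) if st[i][4]>=amin]
E
python3 - <<'E'
from h import *
S=cv2.imread('pics/scene0.png')[:,:,::-1];D=cv2.imread('pics/side0.png')[:,:,::-1]
cs,cd=r.get_calibration('scene'),r.get_calibration('side')
W={'b':('blue',(250,215,300,250),(230,130,275,165)),'o':('orange',(225,240,262,270),(250,115,280,136)),
'to':('orange',(305,190,340,220),(195,225,242,265)),'tr':('red',(340,205,375,230),(155,215,195,250)),
'kl':('black',(205,218,232,244),(300,168,328,192)),'kr':('black',(175,242,200,268),(310,146,330,164))}
for k,(c,a,b) in W.items():
    A=blobs(S,c,a);B=blobs(D,c,b);print(k,A,B)
    if A and B:
        A=max(A,key=lambda q:q[1][4]);B=max(B,key=lambda q:q[1][4])
        X,e=tri(cs,A[0],cd,B[0]);print('  ',X.round(4),np.round(e,4))
        if k in'bo':print(plane(cs,A[0],.178).round(4),plane(cd,B[0],.178).round(4))
        if k in('to','tr'):print(plane(cs,A[0],.115).round(4),plane(cd,B[0],.115).round(4))
v=[cv2.resize(D[220:335,150:310],None,fx=5,fy=5,interpolation=cv2.INTER_CUBIC)]
cv2.imwrite('pics/tray.png',v[0][:,:,::-1])
E
```

```text
b [(array([275., 230.]), [265, 225, 21, 11, 203])] [(array([250.1, 147.8]), [242, 142, 18, 12, 166])]
   [0.5929 0.0627 0.1747] [0.001 0.001]
[0.5954 0.0586 0.178 ] [0.5911 0.0678 0.178 ]
o [(array([235.3, 253.4]), [232, 248, 9, 12, 29])] [(array([265.8, 125.9]), [258, 122, 17, 9, 122])]
   [ 0.6017 -0.0417  0.1752] [0.0072 0.0072]
[ 0.5971 -0.0466  0.178 ] [ 0.6034 -0.0303  0.178 ]
to [(array([320.1, 205.3]), [316, 201, 11, 7, 20])] [(array([217.4, 244.3]), [206, 235, 22, 20, 194])]
   [0.5313 0.2922 0.1119] [0.006 0.006]
[0.5299 0.2841 0.115 ] [0.5343 0.2982 0.115 ]
tr [(array([357.8, 215.3]), [349, 211, 18, 9, 125])] [(array([175.7, 228.6]), [166, 221, 21, 16, 249])]
   [0.6262 0.3025 0.1178] [0.0006 0.0006]
[0.6233 0.3061 0.115 ] [0.6289 0.3007 0.115 ]
kl [(array([219.2, 231. ]), [213, 225, 14, 13, 145])] []
kr [(array([187.2, 253.9]), [180, 247, 15, 15, 176])] []
```

View pics/tray.png

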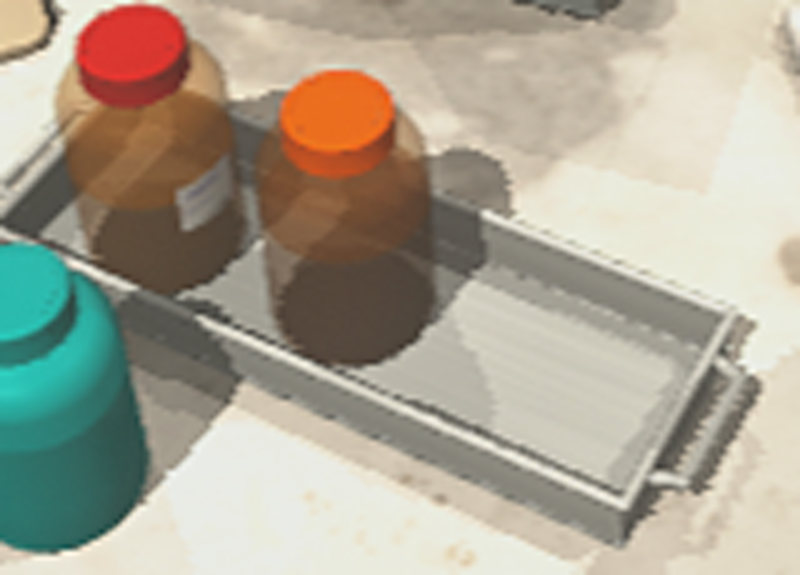

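The crop shows the tray's free end, with near rim corners at side-image pixels (297,282) and (275.6,319.6) and the orange-capped bottle in the middle.

Run:
```python
from h import *
import h
S=cv2.imread('pics/scene0.png')[:,:,::-1];D=cv2.imread('pics/side0.png')[:,:,::-1]
cs,cd=r.get_calibration('scene'),r.get_calibration('side')
for p in [(297,282.4),(275.6,319.6),(150,266.3),(247,262.6),(222,304)]:print('rim',plane(cd,p,.03).round(4))
h.mask=lambda im,col:(im.max(2)<80).astype(np.uint8)
for a,b in [((205,218,232,244),(300,168,324,192)),((175,242,200,268),(312,146,332,164))]:
    A=max(blobs(S,'k',a),key=lambda q:q[1][4]);B=blobs(D,'k',b);print(A,B)
    B=max(B,key=lambda q:q[1][4]);print(tri(cs,A[0],cd,B[0]))
m=lambda im,w:[ (c,s) for c,s in blobs(im,'o',w)]
def om(im,col):
    H=cv2.cvtColor(im,cv2.COLOR_RGB2HSV);return ((H[...,0]>3)&(H[...,0]<14)&(H[...,1]>190)&(H[...,2]>130)).astype(np.uint8)
h.mask=om
for k,a,b in [('o',(225,240,262,270),(250,115,280,136)),('to',(305,190,340,220),(195,225,242,265))]:
    A=max(blobs(S,'o',a),key=lambda q:q[1][4]);B=max(blobs(D,'o',b),key=lambda q:q[1][4]);print(k,A,B,tri(cs,A[0],cd,B[0]))
```

```text
rim [0.3873 0.2476 0.03  ]
rim [0.3869 0.3433 0.03  ]
rim [0.671  0.3497 0.03  ]
rim [0.5004 0.2491 0.03  ]
rim [0.4919 0.3597 0.03  ]
(array([222. , 228.4]), [213, 218, 19, 21, 234]) [(array([312.5, 179.1]), [306, 173, 14, 13, 140])]
(array([0.44890027, 0.04415864, 0.12621392]), [np.float64(0.0010722302209674813), np.float64(0.0010722302209674136)])
(array([187.2, 254.1]), [180, 247, 16, 17, 196]) [(array([321.3, 154. ]), [312, 149, 20, 12, 143])]
(array([ 0.46875468, -0.06256595,  0.12244896]), [np.float64(0.0007981685440461278), np.float64(0.0007981685440460892)])
o (array([243.1, 253.6]), [232, 248, 23, 13, 240]) (array([265.7, 126. ]), [258, 122, 17, 9, 129]) (array([ 0.6052977 , -0.03458646,  0.17510586]), [np.float64(0.0005586272795882165), np.float64(0.0005586272795882508)])
to (array([324.4, 203.6]), [316, 200, 18, 9, 118]) (array([216.5, 244.1]), [206, 234, 23, 22, 363]) (array([0.53432162, 0.29791406, 0.11559637]), [np.float64(0.0017540500382819055), np.float64(0.0017540500382816813)])
```

Request:
drive_tool(deltas="-10 -12 0 0 0 -2; -35 -40 0 0 0 -5; -65 -75 0 0 0 -9; -97 -112 0 0 0 -13; -130 -150 0 0 0 -17; -162 -188 0 0 0 -20; -194 -226 0 0 0 -21.7; -225 -262 0 0 0 -21.7; -255 -297 0 0 0 -21.7; -255 -297 0 0 0 -21.7")

```text
time_s: 1.1
eef_pos: [0.3366, 0.2744, 0.2449]
tcp_rot: [-3.14, 0.0, -3.022]
wrist_force: [-0.3, 0.5, -0.0]
width: 0.0853
finger_force: 0.0
```

```bash
cat >> h.py <<'E'
from scipy.spatial.transform import Rotation as Ro
def delta(X,yaw=None,s=None):
    s=s or r.get_state();R=Ro.from_euler('xyz',s['tcp_rot']);d=R.inv().apply(np.array(X)-s['eef_pos'])*1000
    w=(R.inv()*Ro.from_euler('xyz',[np.pi,0,yaw if yaw is not None else s['tcp_rot'][2]])).as_rotvec(degrees=True)
    return d.round(1),w.round(2)
E
python3 - <<'E'
from h import *
s=r.get_state();print(s['time_s'],s['eef_pos'],s['tcp_rot'],s['joints'].round(2))
c=r.get_calibration('wrist');im=r.grab_frame('wrist');cv2.imwrite('pics/w1.png',im[:,:,::-1])
print(c['K'][0,0],-c['R'].T@c['t'])
print(delta([.4495,.0445,.19],3.269))
E
```

```text
1.1 [0.33656745 0.27441249 0.24493452] [-3.14018327e+00  4.58004463e-04 -3.02177610e+00] [ 0.56 -0.38  2.11 -0.    1.42 -1.13]
294.7713307586823 [0.26235592 0.26597522 0.37384206]
(array([ -84.8, -243.9,   55. ]), array([ 0.01, -0.01, -0.33]))
```

View pics/w1.png

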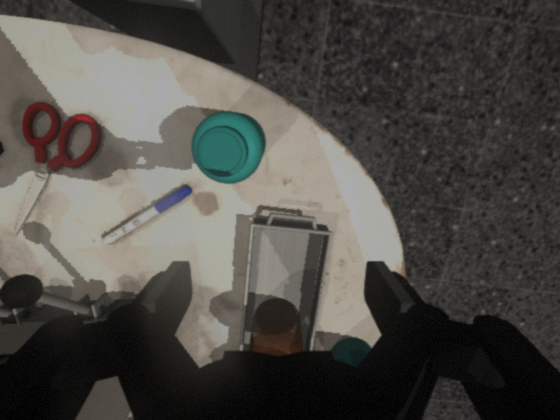

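The wrist view shows the tray's near rim corners at about (250,224) and (329,231), the middle bottle's orange cap at (277,335), a turquoise look-alike at (228,147) and the left knob at (20,291).

Run:
```python
from h import *
c=r.get_calibration('wrist')
for p in [(250,224),(329,231),(245,340),(315,345)]:print('rim',plane(c,p,.03).round(4))
print('knob',plane(c,(20,291),.123).round(4),'turq',plane(c,(222,148),.12).round(4))
```

```text
rim [0.3857 0.2483 0.03  ]
rim [0.3829 0.3468 0.03  ]
rim [0.5582 0.2577 0.03  ]
rim [0.5547 0.3566 0.03  ]
knob [0.4476 0.039  0.123 ] turq [0.2883 0.2234 0.12  ]
```

Request:
drive_tool(deltas="-5 -15 5 0 0 0; -16 -48 12 0 0 0; -30 -90 20 0 0 0; -45 -132 28 0 0 0; -60 -174 36 0 0 0; -73 -210 44 0 0 0; -81 -234 50 0 0 0; -85 -244 53 0 0 0; -85 -244 55 0 0 0")

```text
time_s: 2.05
eef_pos: [0.4503, 0.0473, 0.1898]
tcp_rot: [3.141, -0.001, -3.015]
wrist_force: [0.1, -0.2, -0.6]
width: 0.0855
finger_force: 0.0
```

Run:
```python
from h import *
s=r.get_state();print(s['time_s'],s['eef_pos'],s['tcp_rot'],s['joints'].round(2))
c=r.get_calibration('wrist');im=r.grab_frame('wrist');cv2.imwrite('pics/w2.png',im[:,:,::-1])
print('knob expected px',proj(c,[.4495,.0445,.123]))
print(delta([.4495,.0445,.118],3.269))
```

```text
2.05 [0.450329   0.04726286 0.18978015] [ 3.14101086e+00 -1.12060795e-03 -3.01525133e+00] [-0.01 -0.29  2.13  0.    1.3  -1.71]
knob expected px [273.36371379 230.38626915]
(array([ 0.7, -3.4, 71.6]), array([ 0.05, -0.08, -0.01]))
```

View pics/w2.png

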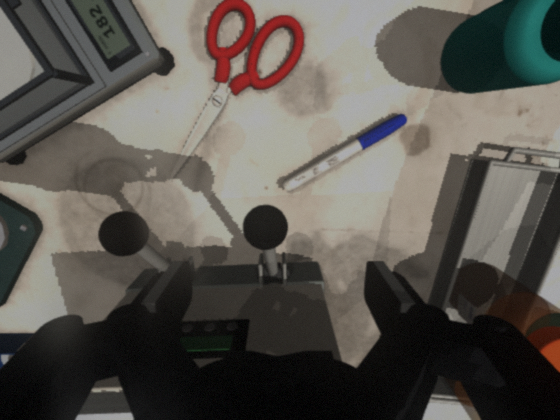

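The left knob is at (265.5,228), about 5 mm to the -y side of my prediction. The right knob is at (123,233).

Run:
```python
from h import *
c=r.get_calibration('wrist')
k=plane(c,(265.5,228),.123);k2=plane(c,(123,233),.123);print(k,k2,np.arctan2(-(k-k2)[0],(k-k2)[1]))
cs,cd=r.get_calibration('scene'),r.get_calibration('side')
print(tri(cs,(219.2,231),cd,(312.5,179.1)))
print(delta([k[0],k[1],.118],3.269))
```

```text
[0.44785378 0.03943239 0.123     ] [ 0.4643892  -0.06027865  0.123     ] 0.16433779228030326
(array([0.4495777 , 0.03746888, 0.12220054]), [np.float64(0.0007119551143570848), np.float64(0.0007119551143569366)])
(array([ 3. , -8.2, 71.6]), array([ 0.05, -0.08, -0.01]))
```

Request:
drive_tool(deltas="2 -5 8 0 0 -1; 2.5 -8.7 22 0 0 -1.8; 2.5 -8.7 40 0 0 -1.8; 2.5 -8.7 56 0 0 -1.8; 2.5 -8.7 67 0 0 -1.8; 2.5 -8.7 71.5 0 0 -1.8; 2.5 -8.7 71.5 0 0 -1.8")

```text
time_s: 2.8
eef_pos: [0.4482, 0.0383, 0.118]
tcp_rot: [3.141, -0.002, -2.983]
wrist_force: [-0.6, -0.4, 0.2]
width: 0.0854
finger_force: 0.0
```

Request:
drive_tool(deltas="0 0 0 0 0 0; 0 0 0 0 0 0; 0 0 0 0 0 0; 0 0 0 0 0 0; 0 0 0 0 0 0; 0 0 0 0 0 0; 0 0 0 0 0 0; 0 0 0 0 0 0", jaw=1, force=35)

```text
time_s: 3.6
eef_pos: [0.4491, 0.0381, 0.1195]
tcp_rot: [3.142, 0.001, -2.983]
wrist_force: [-2.1, 1.7, 4.6]
width: 0.03
finger_force: 34.4
```

Run:
```python
from h import *
s=r.get_state();print(s)
k0=s['eef_pos']
# arc rows in tool frame (x forward=-lever dir is +tool x ~ -world x), z down
for q in np.r_[np.linspace(0,.645,11)[1:],.67]:
    a0,a=.7854,.7854-q
    print(q.round(3),(110*(np.cos(a)-np.cos(a0))).round(1),(-110*(np.sin(a)-np.sin(a0))).round(1))
```

```text
{'time_s': 3.6, 'joints': array([-3.45950785e-02, -2.17762860e-01,  2.19971886e+00,  1.87802637e-04,
        1.15902654e+00, -1.76374329e+00]), 'joint_vel': array([ 0.00225505,  0.00133538, -0.00083533,  0.0011382 ,  0.00100017,
        0.00047038]), 'joint_efforts': array([-3.22708245e-01, -2.13269645e+01, -3.18800390e+01, -1.49243250e-01,
       -5.86596373e-01, -7.49012455e-03]), 'eef_pos': array([0.449065  , 0.03813548, 0.11951024]), 'tcp_rot': array([ 3.14154069e+00,  6.31795221e-04, -2.98331590e+00]), 'wrist_force': array([-2.09686843,  1.70818822,  4.58507604]), 'torque': array([ 0.10050649,  0.38688319, -0.03165221]), 'finger_force': 34.37711834907532, 'width': 0.030049899579303593}
0.064 4.9 5.2
0.129 9.4 10.7
0.194 13.5 16.4
0.258 17.3 22.4
0.322 20.6 28.7
0.387 23.6 35.1
0.452 26.1 41.7
0.516 28.3 48.5
0.58 29.9 55.4
0.645 31.1 62.4
0.67 31.5 65.1
```

Request:
drive_tool(deltas="2 0 2 0 0 0; 5 0 5.2 0 0 0; 9.5 0 10.7 0 0 0; 13.5 0 16.4 0 0 0; 17.3 0 22.4 0 0 0; 20.6 0 28.7 0 0 0; 23.6 0 35.1 0 0 0; 26.1 0 41.7 0 0 0; 28.3 0 48.5 0 0 0; 29.9 0 55.4 0 0 0")

```text
time_s: 4.6
eef_pos: [0.4207, 0.0332, 0.0647]
tcp_rot: [-3.141, 0.003, -2.983]
wrist_force: [-0.5, -0.8, 6.8]
width: 0.0302
finger_force: 37.0
```

Request:
drive_tool(deltas="1 0 5 0 0 0; 1.3 0 8 0 0 0; 1.3 0 11 0 0 0; 1.3 0 12 0 0 0; 1.3 0 12 0 0 0")

```text
time_s: 5.1
eef_pos: [0.4186, 0.0329, 0.052]
tcp_rot: [-3.141, 0.001, -2.983]
wrist_force: [-1.3, -1.8, 4.7]
width: 0.0303
finger_force: 37.6
```

Run:
```python
from h import *
s=r.get_state();print(s['time_s'],s['eef_pos'],s['width'],s['wrist_force'])
im=r.grab_frame('side');cv2.imwrite('pics/s2.png',cv2.resize(im[80:280,180:400],None,fx=3.4,fy=3)[:,:,::-1])
```

```text
5.1 [0.41861757 0.03286949 0.05202161] 0.03026478064677472 [-1.27942069 -1.83527177  4.68554478]
```

View pics/s2.png

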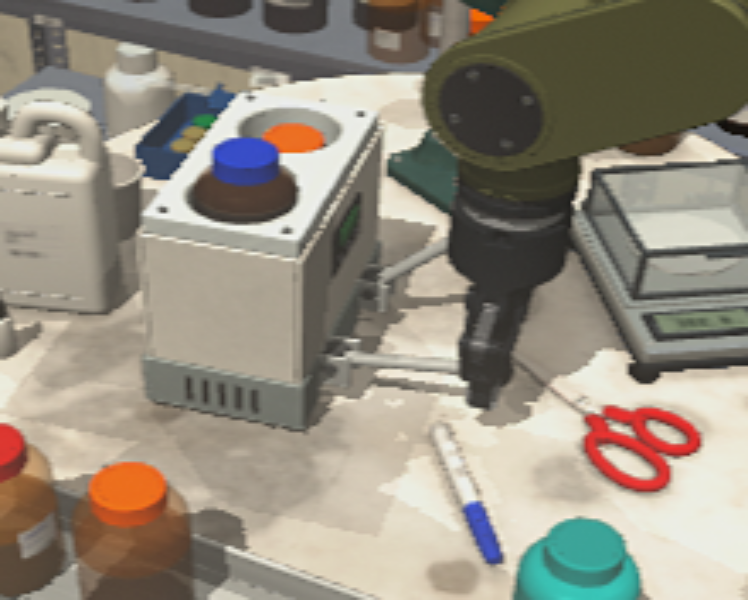

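The side view shows the blue-capped bottle raised, with its cap clear of the block, and the left lever almost level in the jaws. I still need to check that it is on the stop.

Request:
drive_tool(deltas="0 0 3 0 0 0; 0 0 6 0 0 0; 0 0 8 0 0 0; 0 0 8 0 0 0; 0 0 8 0 0 0")

```text
time_s: 5.65
eef_pos: [0.4208, 0.0331, 0.0481]
tcp_rot: [-3.141, 0.004, -2.983]
wrist_force: [-10.3, 0.4, 29.9]
width: 0.0298
finger_force: 41.1
```

Run:
```python
from h import *
S,D=r.grab_frame('scene'),r.grab_frame('side');cs,cd=r.get_calibration('scene'),r.get_calibration('side')
A=max(blobs(S,'blue',(240,180,310,250)),key=lambda q:q[1][4]);B=max(blobs(D,'blue',(225,100,280,165)),key=lambda q:q[1][4])
print(A,B,tri(cs,A[0],cd,B[0]))
for z in(.216,.220):print(proj(cs,[.591,.0625,z]),proj(cd,[.591,.0625,z]))
```

```text
(array([272.9, 214.8]), [263, 207, 21, 17, 312]) (array([250.9, 132.7]), [243, 126, 19, 15, 213]) (array([0.59258992, 0.05786741, 0.21108261]), [np.float64(0.001196845350304114), np.float64(0.0011968453503039109)])
[274.56072785 211.52731499] [250.99311844 131.79298934]
[274.54306158 209.70922359] [250.95901218 130.18306777]
```

The force climbed to 30 N, so the lever is on its stop. I'll ease off and release.

Request:
drive_tool(deltas="0 0 -2 0 0 0; 0 0 -4 0 0 0; 0 0 -4 0 0 0")

```text
time_s: 6.05
eef_pos: [0.4206, 0.0332, 0.049]
tcp_rot: [-3.141, 0.007, -2.983]
wrist_force: [5.3, 1.0, 3.5]
width: 0.0302
finger_force: 39.4
```

Request:
drive_tool(deltas="0 0 0 0 0 0; 0 0 0 0 0 0; 0 0 0 0 0 0; 0 0 0 0 0 0; 0 0 0 0 0 0; 0 0 0 0 0 0", jaw=-1)

```text
time_s: 6.65
eef_pos: [0.4178, 0.0332, 0.0472]
tcp_rot: [3.142, -0.0, -2.983]
wrist_force: [0.5, -0.2, -0.2]
width: 0.0857
finger_force: 0.0
```

Request:
drive_tool(deltas="0 0 -10 0 0 0; 0 0 -35 0 0 0; 0 0 -75 0 0 0; 0 0 -120 0 0 0; 0 0 -165 0 0 0; 0 0 -205 0 0 0; 0 0 -230 0 0 0; 0 0 -240 0 0 0; 0 0 -240 0 0 0")

```text
time_s: 7.55
eef_pos: [0.4185, 0.0332, 0.2892]
tcp_rot: [-3.141, 0.003, -2.983]
wrist_force: [1.1, 0.1, -0.2]
width: 0.0854
finger_force: 0.0
```

Run:
```python
from h import *
s=r.get_state();print(s['time_s'],s['eef_pos'],s['tcp_rot'],s['wrist_force'])
print(delta([.592,.061,.285],3.30))
c=r.get_calibration('wrist');im=r.grab_frame('wrist');b=blobs(im,'blue',(0,150,559,419),60);print(b)
k=blobs(im,'black',(230,180,330,300),60);print(k,proj(c,[.4186,.0335,.060]))
cv2.imwrite('pics/w3.png',im[:,:,::-1])
```

```text
7.55 [0.41847937 0.03317133 0.28919204] [-3.14091904  0.00322981 -2.98323564] [ 1.14191807  0.12495443 -0.1714113 ]
(array([-1.757e+02,  1.000e-01,  4.800e+00]), array([-0.04,  0.19, -0.  ]))
[(array([362., 157.]), [347, 150, 33, 17, 189])]
[(array([277.6, 186.5]), [266, 180, 24, 16, 292]), (array([300.6, 258.8]), [290, 252, 25, 14, 227]), (array([248.7, 259.6]), [230, 254, 39, 13, 467]), (array([278.6, 263.3]), [272, 260, 15, 7, 73]), (array([248.7, 293.5]), [230, 288, 46, 12, 448])] [277.7368794  184.44209533]
```

Request:
drive_tool(deltas="-12 0 0 0 0 0; -40 0 0 0 0 0; -78 0 0 0 0 0; -115 0 0 0 0 0; -148 0 4 0 0 0; -168 0 5 0 0 0; -175 0 5 0 0 0; -175 0 5 0 0 0")

```text
time_s: 8.4
eef_pos: [0.5902, 0.0608, 0.2799]
tcp_rot: [3.141, -0.004, -2.983]
wrist_force: [0.7, -0.0, -0.4]
width: 0.0854
finger_force: 0.0
```

Run:
```python
from h import *
s=r.get_state();print(s['time_s'],s['eef_pos'],s['tcp_rot'])
print(delta([.592,.061,.219],3.30))
D=r.grab_frame('side');cd=r.get_calibration('side');S=r.grab_frame('scene')
cv2.imwrite('pics/s3.png',cv2.resize(np.hstack([D[30:180,180:330],S[130:280,200:350]]),None,fx=2.6,fy=3)[:,:,::-1])
```

```text
8.4 [0.59017191 0.06080512 0.27987474] [ 3.14096888 -0.00437917 -2.9831181 ]
(array([-2.1, -0.1, 60.9]), array([ 0.04, -0.25,  0.  ]))
```

View pics/s3.png

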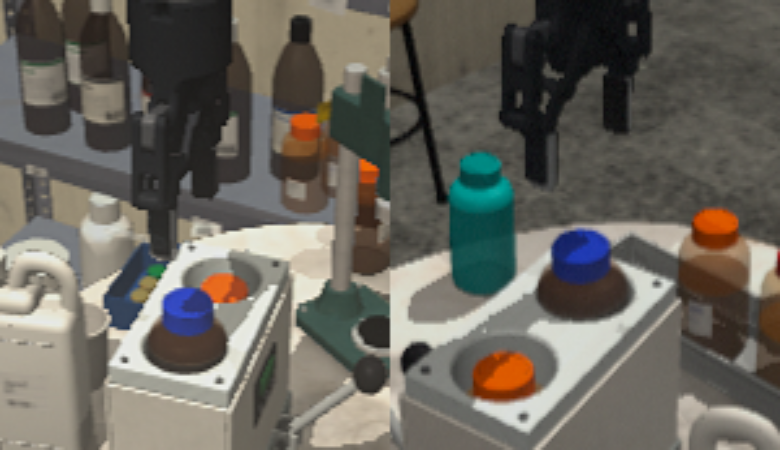

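The bottle stays up and the open jaws straddle the cap from above. Next I'll descend and grip.

Request:
drive_tool(deltas="-1 0 5 0 0 0; -1 0 16 0 0 0; -1 0 30 0 0 0; -1 0 43 0 0 0; -1 0 53 0 0 0; -1 0 59 0 0 0; -1 0 61 0 0 0; -1 0 61 0 0 0")

```text
time_s: 9.3
eef_pos: [0.5918, 0.0609, 0.2212]
tcp_rot: [3.142, -0.0, -2.983]
wrist_force: [0.2, -0.4, -0.1]
width: 0.0851
finger_force: 0.0
```

Request:
drive_tool(deltas="0 0 0 0 0 0; 0 0 0 0 0 0; 0 0 0 0 0 0; 0 0 0 0 0 0; 0 0 0 0 0 0; 0 0 0 0 0 0; 0 0 0 0 0 0; 0 0 0 0 0 0", jaw=1, force=35)

```text
time_s: 10.1
eef_pos: [0.5921, 0.0609, 0.2221]
tcp_rot: [-3.141, 0.001, -2.983]
wrist_force: [-0.1, 0.1, 4.1]
width: 0.0416
finger_force: 35.5
```

Request:
drive_tool(deltas="0 0 -2 0 0 0; 0 0 -6 0 0 0; 0 0 -12 0 0 0; 0 0 -20 0 0 0; 0 0 -30 0 0 0; 0 0 -40 0 0 0; 0 0 -52 0 0 0; 0 0 -64 0 0 0; 0 0 -76 0 0 0; 0 0 -84 0 0 0")

```text
time_s: 11.1
eef_pos: [0.5921, 0.0609, 0.3074]
tcp_rot: [-3.141, 0.002, -2.983]
wrist_force: [0.2, -0.0, -3.1]
width: 0.0415
finger_force: 35.8
```

Run:
```python
from h import *
s=r.get_state();print(s['time_s'],s['eef_pos'],s['tcp_rot'],s['width'],s['wrist_force'])
D=r.grab_frame('side');S=r.grab_frame('scene')
cv2.imwrite('pics/s4.png',cv2.resize(np.hstack([D[30:180,180:330],S[130:280,200:350]]),None,fx=2.6,fy=3)[:,:,::-1])
```

```text
11.1 [0.59213299 0.06093767 0.30738366] [-3.14129545e+00  1.92482626e-03 -2.98322907e+00] 0.04154011577223343 [ 0.24904369 -0.00810103 -3.10403216]
```

View pics/s4.png

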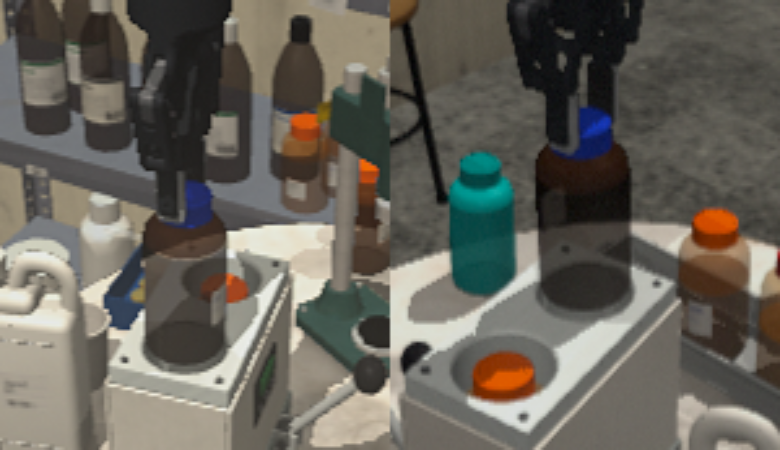

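The bottle is held upright just clear of the block. I'll lift a little more and carry it over the tray.

Request:
drive_tool(deltas="0 0 -8 0 0 0; 0 0 -20 0 0 0; 2 5 -28 0 0 0; 8 17 -30 0 0 1; 16 35 -30 0 0 2; 26 58 -30 0 0 3; 37 83 -30 0 0 4; 49 109 -30 0 0 5; 61 135 -30 0 0 5.7; 73 161 -30 0 0 5.7")

```text
time_s: 12.2
eef_pos: [0.4934, 0.2095, 0.3362]
tcp_rot: [3.141, 0.001, -3.083]
wrist_force: [0.6, 0.7, -2.2]
width: 0.041
finger_force: 35.9
```

Run:
```python
from h import *
s=r.get_state();print(s['time_s'],s['eef_pos'],s['tcp_rot']);print(delta([.437,.2985,.26],3.2))
```

```text
12.2 [0.49339331 0.20951713 0.33618124] [ 3.14117463e+00  6.66721429e-04 -3.08293775e+00]
(array([51.1, 92.1, 76.2]), array([0.02, 0.04, 0.01]))
```

Request:
drive_tool(deltas="10 18 3 0 0 0; 20 37 8 0 0 0; 30 55 15 0 0 0; 39 70 25 0 0 0; 46 82 35 0 0 0; 50 89 48 0 0 0; 51 92 60 0 0 0; 51 92 70 0 0 0; 51 92 76 0 0 0; 51 92 76 0 0 0")

```text
time_s: 13.2
eef_pos: [0.4378, 0.2965, 0.258]
tcp_rot: [-3.14, -0.002, -3.084]
wrist_force: [-0.1, -0.9, -2.5]
width: 0.0412
finger_force: 35.9
```

Run:
```python
from h import *
s=r.get_state();print(s['time_s'],s['eef_pos'],s['tcp_rot'],s['width']);print(delta([.437,.2985,.125],3.2))
D=r.grab_frame('side');S=r.grab_frame('scene')
cv2.imwrite('pics/s5.png',cv2.resize(np.hstack([D[180:340,150:310],S[100:260,270:430]]),None,fx=2.5,fy=3)[:,:,::-1])
```

```text
13.2 [0.43779836 0.29651957 0.2579502 ] [-3.14040005e+00 -2.07118511e-03 -3.08357996e+00] 0.04115534645632602
(array([  0.4,   2.2, 132.9]), array([-0.07, -0.12, -0.02]))
```

View pics/s5.png

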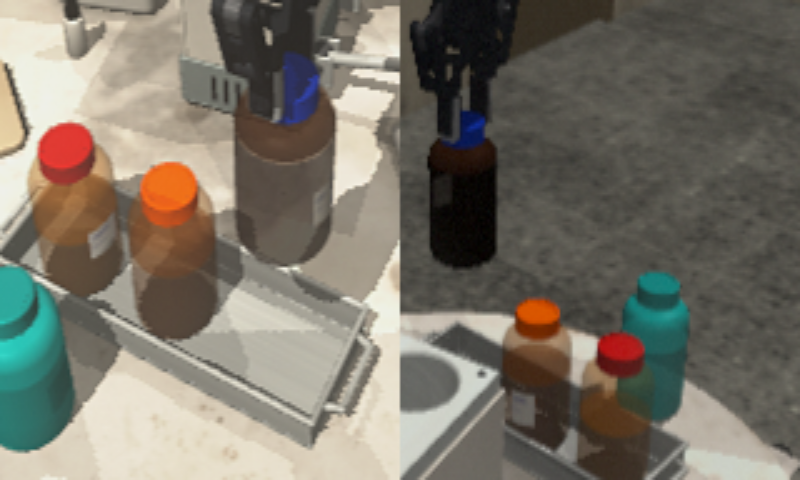

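The bottle hangs upright over the free end of the tray. Its neighbours are standing as before.

Request:
drive_tool(deltas="0 1 6 0 0 0; 0 2 20 0 0 0; 0 2 40 0 0 0; 0 2 60 0 0 0; 0 2 80 0 0 0; 0 2 96 0 0 0; 0 2 108 0 0 0; 0 2 116 0 0 0; 0 2 120 0 0 0; 0 2 122 0 0 0")

```text
time_s: 14.3
eef_pos: [0.4381, 0.2994, 0.1375]
tcp_rot: [3.141, 0.0, -3.083]
wrist_force: [-0.2, 1.1, -2.1]
width: 0.0412
finger_force: 35.9
```

Request:
drive_tool(deltas="0 0 1 0 0 0; 0 0 2 0 0 0; 0 0 3 0 0 0; 0 0 4 0 0 0; 0 0 5 0 0 0; 0 0 6 0 0 0; 0 0 7 0 0 0; 0 0 7.5 0 0 0; 0 0 7.5 0 0 0")

```text
time_s: 15.2
eef_pos: [0.4378, 0.2992, 0.1298]
tcp_rot: [-3.141, -0.0, -3.083]
wrist_force: [-0.0, -0.4, -2.1]
width: 0.0413
finger_force: 35.9
```

Request:
drive_tool(deltas="0 0 1 0 0 0; 0 0 2 0 0 0; 0 0 3 0 0 0; 0 0 4 0 0 0; 0 0 5 0 0 0; 0 0 5.5 0 0 0; 0 0 5.5 0 0 0")

```text
time_s: 15.9
eef_pos: [0.4379, 0.2993, 0.1245]
tcp_rot: [3.142, 0.0, -3.083]
wrist_force: [-0.0, -0.2, -1.7]
width: 0.0412
finger_force: 36.0
```

Request:
drive_tool(deltas="0 0 0.5 0 0 0; 0 0 1 0 0 0; 0 0 1.5 0 0 0; 0 0 2 0 0 0; 0 0 2.3 0 0 0; 0 0 2.5 0 0 0; 0 0 2.5 0 0 0")

```text
time_s: 16.6
eef_pos: [0.4393, 0.2998, 0.1241]
tcp_rot: [3.141, 0.004, -3.083]
wrist_force: [0.8, 0.3, 6.2]
width: 0.0417
finger_force: 36.7
```

Request:
drive_tool(deltas="0 0 -1 0 0 0; 0 0 -1.5 0 0 0; 0 0 -1.5 0 0 0")

```text
time_s: 16.9
eef_pos: [0.4384, 0.2995, 0.1242]
tcp_rot: [3.141, 0.001, -3.083]
wrist_force: [-0.3, -0.5, 5.1]
width: 0.0415
finger_force: 36.5
```

Request:
drive_tool(deltas="0 0 0 0 0 0; 0 0 0 0 0 0; 0 0 0 0 0 0; 0 0 0 0 0 0; 0 0 0 0 0 0; 0 0 0 0 0 0", jaw=-1)

```text
time_s: 17.5
eef_pos: [0.4377, 0.2992, 0.1233]
tcp_rot: [-3.142, -0.0, -3.083]
wrist_force: [-0.2, -0.2, 0.6]
width: 0.0855
finger_force: 0.0
```

Request:
drive_tool(deltas="0 0 -5 0 0 0; 0 0 -18 0 0 0; 0 0 -40 0 0 0; 0 0 -70 0 0 0; 0 0 -95 0 0 0; 0 0 -112 0 0 0; 0 0 -120 0 0 0; 0 0 -120 0 0 0")

```text
time_s: 18.3
eef_pos: [0.4386, 0.2997, 0.2457]
tcp_rot: [3.14, 0.003, -3.083]
wrist_force: [-0.1, -0.4, -0.2]
width: 0.0853
finger_force: 0.0
```

Run:
```python
from h import *
s=r.get_state();print(s['time_s'],s['eef_pos'],s['tcp_rot'],s['width']);print(delta([.4186,.0332,.16],3.30))
D=r.grab_frame('side');S=r.grab_frame('scene')
cv2.imwrite('pics/s6.png',cv2.resize(np.hstack([D[150:340,150:340],S[160:350,230:420]]),None,fx=2.1,fy=2.5)[:,:,::-1])
```

```text
18.3 [0.43856338 0.29965965 0.24569104] [ 3.13997659  0.00340833 -3.08266817] 0.08529292452703602
(array([  35.9, -265. ,   85.1]), array([ 0.08,  0.2 , -5.7 ]))
```

View pics/s6.png

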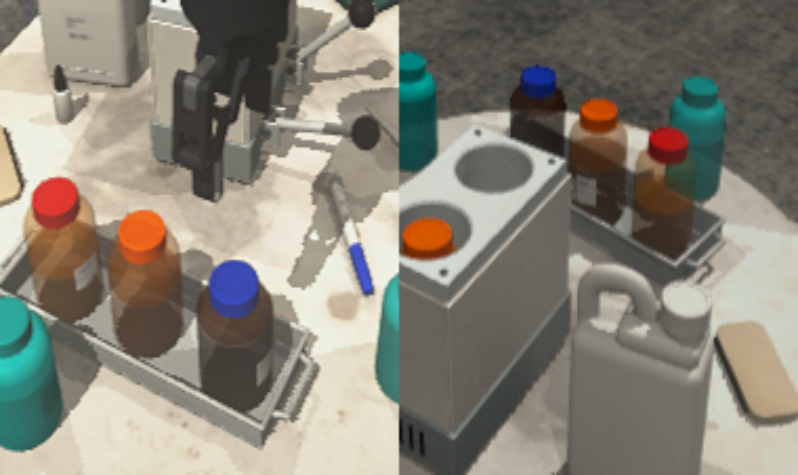

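The blue bottle stands upright at the tray's near end, both neighbours are undisturbed and the orange one is still sunk. Now I'll go back to the lever.

Request:
drive_tool(deltas="2 -14 0 0 0 -1; 6 -46 0 0 0 -3; 12 -90 0 0 0 -5; 18 -134 5 0 0 -5.7; 24 -176 20 0 0 -5.7; 30 -215 40 0 0 -5.7; 34 -245 60 0 0 -5.7; 36 -260 75 0 0 -5.7; 36 -265 84 0 0 -5.7; 36 -265 85 0 0 -5.7")

```text
time_s: 19.4
eef_pos: [0.4162, 0.0324, 0.1562]
tcp_rot: [3.14, -0.004, -2.985]
wrist_force: [0.2, 1.0, -0.1]
width: 0.0855
finger_force: 0.0
```

Run:
```python
from h import *
s=r.get_state();print(s['time_s'],s['eef_pos'],s['tcp_rot']);print(delta([.4186,.0332,.0545],3.30))
c=r.get_calibration('wrist');im=r.grab_frame('wrist');e=proj(c,[.4186,.0332,.0604]);print(e)
k=blobs(im,'black',tuple(int(v) for v in(e[0]-40,e[1]-40,e[0]+40,e[1]+40)),100);print(k,[plane(c,q[0],.0604).round(4) for q in k])
```

```text
19.4 [0.41618312 0.03238511 0.15621093] [ 3.14049001 -0.0040168  -2.98453752]
(array([ -2.9,   0.3, 101.7]), array([ 0.06, -0.23, -0.08]))
[277.60471851 222.34711624]
[(array([277.8, 220.9]), [259, 203, 39, 37, 1115])] [array([0.4174, 0.0332, 0.0604])]
```

Request:
drive_tool(deltas="-1 0 8 0 0 0; -1.5 0 25 0 0 0; -1.5 0 48 0 0 0; -1.5 0 70 0 0 0; -1.5 0 88 0 0 0; -1.5 0 98 0 0 0; -1.5 0 101.5 0 0 0; -1.5 0 101.5 0 0 0")

```text
time_s: 20.25
eef_pos: [0.4192, 0.0332, 0.0571]
tcp_rot: [3.142, 0.0, -2.983]
wrist_force: [0.5, -0.5, 0.3]
width: 0.085
finger_force: 0.0
```

Request:
drive_tool(deltas="0 0 0 0 0 0; 0 0 0 0 0 0; 0 0 0 0 0 0; 0 0 0 0 0 0; 0 0 0 0 0 0; 0 0 0 0 0 0; 0 0 0 0 0 0; 0 0 0 0 0 0", jaw=1, force=40)

```text
time_s: 21.05
eef_pos: [0.4193, 0.0329, 0.0573]
tcp_rot: [3.141, 0.001, -2.983]
wrist_force: [-0.7, 2.1, 4.4]
width: 0.0301
finger_force: 39.2
```

Request:
drive_tool(deltas="-0.5 0 -3 0 0 0; -1.2 0 -7 0 0 0; -2.8 0 -13.9 0 0 0; -5 0 -20.7 0 0 0; -7.5 0 -27.3 0 0 0; -10.5 0 -33.7 0 0 0; -13.8 0 -40 0 0 0; -17.6 0 -46 0 0 0; -21.7 0 -51.7 0 0 0; -26.2 0 -57.2 0 0 0")

```text
time_s: 22.05
eef_pos: [0.4447, 0.0373, 0.1142]
tcp_rot: [3.141, -0.001, -2.983]
wrist_force: [0.5, 3.2, -9.6]
width: 0.0295
finger_force: 40.1
```

Request:
drive_tool(deltas="-2.5 0 -2.6 0 0 0; -5 0 -5.2 0 0 0; -7 0 -8 0 0 0; -8 0 -10 0 0 0; -8 0 -12 0 0 0; -8 0 -12 0 0 0")

```text
time_s: 22.65
eef_pos: [0.4534, 0.0387, 0.1252]
tcp_rot: [3.141, 0.002, -2.983]
wrist_force: [5.7, 6.0, -15.5]
width: 0.0296
finger_force: 41.8
```

Request:
drive_tool(deltas="-1 0 -2 0 0 0; -2 0 -4 0 0 0; -2 0 -5 0 0 0; -2 0 -5 0 0 0")

```text
time_s: 23.05
eef_pos: [0.453, 0.0387, 0.1261]
tcp_rot: [3.141, -0.003, -2.983]
wrist_force: [9.2, 3.8, -30.8]
width: 0.0296
finger_force: 42.2
```

Request:
drive_tool(deltas="1 0 3 0 0 0; 2 0 6 0 0 0; 2 0 6 0 0 0")

```text
time_s: 23.35
eef_pos: [0.4531, 0.0386, 0.1257]
tcp_rot: [3.141, 0.001, -2.983]
wrist_force: [-0.7, 5.3, -5.9]
width: 0.0298
finger_force: 44.3
```

Request:
drive_tool(deltas="0 0 0 0 0 0; 0 0 0 0 0 0; 0 0 0 0 0 0; 0 0 0 0 0 0; 0 0 0 0 0 0; 0 0 0 0 0 0", jaw=-1)

```text
time_s: 23.95
eef_pos: [0.4529, 0.0381, 0.1253]
tcp_rot: [-3.141, 0.0, -2.983]
wrist_force: [0.3, 0.1, -0.5]
width: 0.0854
finger_force: 0.0
```

Request:
drive_tool(deltas="0 0 -6 0 0 0; 0 0 -20 0 0 0; 0 0 -40 0 0 0; 0 0 -60 0 0 0; 0 0 -72 0 0 0; 0 0 -75 0 0 0; 0 0 -75 0 0 0")

```text
time_s: 24.65
eef_pos: [0.453, 0.0382, 0.2007]
tcp_rot: [-3.141, 0.001, -2.983]
wrist_force: [0.1, 0.4, 0.0]
width: 0.0855
finger_force: 0.0
```

Run:
```python
from h import *
s=r.get_state();print(s['time_s'],s['eef_pos'])
c=r.get_calibration('wrist');im=r.grab_frame('wrist');e=proj(c,[.4485,.0385,.1228]);print(e)
k=blobs(im,'black',tuple(int(v) for v in(e[0]-35,e[1]-40,e[0]+35,e[1]+30)),100);print(k,[plane(c,q[0],.1228).round(4) for q in k])
S,D=r.grab_frame('scene'),r.grab_frame('side');cs,cd=r.get_calibration('scene'),r.get_calibration('side')
print(blobs(S,'black',(205,218,232,244)),'before 219.2,231',proj(cs,[.4485,.0385,.1228]))
cv2.imwrite('pics/s7.png',cv2.resize(np.hstack([D[110:340,150:380],S[160:390,170:400]]),None,fx=1.7,fy=2.5)[:,:,::-1])
```

```text
24.65 [0.45296696 0.03821525 0.20073294]
[278.51429189 220.80529948]
[(array([278.4, 220. ]), [259, 200, 40, 41, 1317])] [array([0.4479, 0.0383, 0.1228])]
[(array([219.2, 231. ]), [213, 225, 14, 13, 144])] before 219.2,231 [219.52867389 230.51453133]
```

View pics/s7.png

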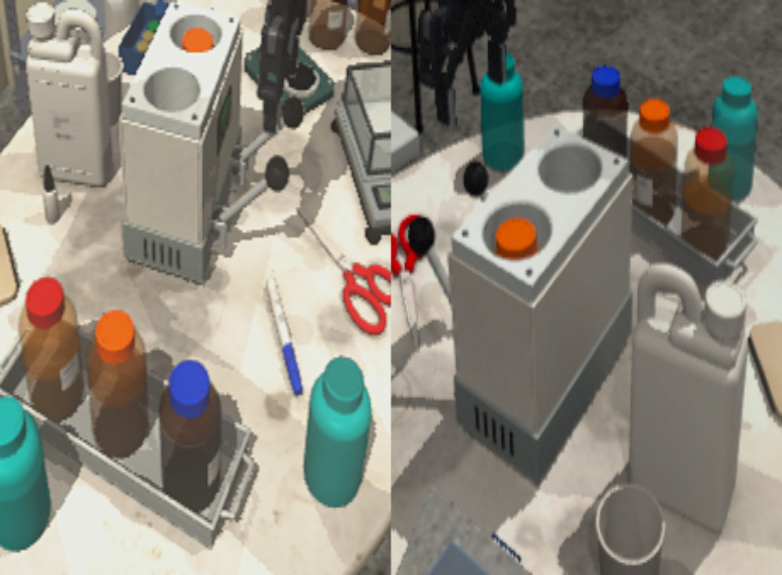

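The left knob is back at its starting pixel (219.2,231.0), so the lever is fully up. The blue bottle stands in the tray and everything else is in place, so I'll hand in.

```bash
python3 -c "
from cell import r
print(r.sign_off())"
```

```text
the job is handed in; nothing more can be done
None
```

The job is handed in at about 25 s: the blue-capped bottle stands upright at the tray's near end, its lever is fully back up, and the orange-capped bottle and both tray bottles are where they were.

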